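# Feed a block under a spring-closed flap

## Robot

A 6-joint arm with a two-finger parallel gripper is mounted at the origin on a cart in front of the work surface, level with it; the furniture and walls round the work are solid. World frame = base frame: x ahead of the robot, y to its left, z up, the work surface at z = 0. Lengths are in m, angles in rad, forces in N, time in s.
With the tool pointing down it reaches from about 0.4 to 0.925 m from the base axis. Payload 3.4 kg.
Tool frame: the origin (TCP) lies on the centre line of the jaws, within the pads' length; the fingertips stand r.tcp_to_tips ahead of it and the grasp point (between the pads) is the TCP (r.tcp_to_tips is the distance from the TCP to the fingertips, in m); z points along the fingers, y is the direction in which the jaws open and shut (so a half turn about z gives the same grasp; the last joint's range is limited). The gripper opens to 85 mm and grips with 20 to 120 N. Pads are 22 mm wide; open, the fingers measure 114 mm over their backs; the gripper's body (76 mm by 85 mm) begins 54 mm behind the grasp point. The pads swing forward as they close: fully open they stand 13 mm farther back than shut.
Start: joints at [1.187, 0.307, 1.506, -0, 1.328, -0.073], TCP at [0.176, 0.547, 0.25] pointing down, gripper open.
Joint ranges: [-3.12, 3.12], [-1.05, 2.28], [0.14, 2.33], [-1.42, 4.57], [0.1, 2.73], [-2.68, 2.68]. Speed limits (rad/s): [2.57, 2.57, 3.14, 3.14, 3.14, 3.14].

## Interface

Orientations are given as a unit quaternion [x, y, z, w].
In Python, from station import r gives the robot as it stands.
- The arm moves only by the tool play_rows, never from a script. Its argument "motion" is a list of rows, each a list of 6 numbers: the shift along the world's x, y, z in mm, then the turn, a rotation vector about the world's x, y, z in rad. In form: [[tx, ty, tz, ax, ay, az], ...]. A call has 1 to 12 rows; each row shifts and turns the pose as measured when the row begins; what a row does not reach is not made up. A row lasts 1/10 s, in which the tool goes at most 50 mm and 8.59 degrees, less where a joint would pass 70% of its speed; a pose out of reach is approached as far as the arm can. A call is refused whole if a number of a shift passes 50 or a number of a turn 0.15, either way. A call with a gripper value outside its range is refused whole. "hand" is the closure in counts, from 0 (fully open) to 255 (shut), set as the call begins (left out, the last holds). The fingers move at their own pace and stop on an object; "grip_force" is the grip in N (left out, the last holds). Time passes only in rows, so rows that do not move let the fingers close. It gives the time, the measured TCP pose, the force and the opening at its end, in the units of the state.
- r.state(): the state, without advancing time (a new reading comes with each control period).
- r.capture(name): name is "side" or "top"; returns a dict with "frame" (400x640x3 uint8, red, green, blue), "depth" (400x640 float32, m along the optical axis (not along the pixel's ray), 0 where there is no reading), "K" (3x3 intrinsics, pixels), "dist_coeffs" ([k1, k2, p1, p2, k3] as OpenCV has them; the pictures are not rectified), "xyz" and "orientation" of the camera in the world. Camera axes: x right, y down, z forward; pixel columns grow to the right and rows downward; lengths in m; the calibration is good to about 2 mm. A picture is of the moment at which its call begins.
- r.sign_off(): hands the job in, once; it reports no verdict.
The state is a dict: "time_s": time; "joint_positions": joint angles; "joint_velocities": joint speeds; "effort": joint torques, N m; "tool_pos": TCP position; "ee_rot": TCP orientation; "force": force on the tool from outside, world axes, zero at the start; "torque": the same for the moment, N m; "gripper_width": finger opening in m.
Only numpy, scipy, OpenCV 4.12 (cv2) and the standard library are available. Lean on these libraries where they do the work, as an engineer would, in place of code of your own. Each camera call takes 0.05 s, during which the arm holds its last target.

## Task

With one fingertip press down the round wooden bar of the feed fixture on the workbench, so that its spring-closed flap stays open, and meanwhile with the other fingertip push the wooden block lying in the fixture's channel in under the flap, all the way home against the end stop. Then let go of the bar so that the flap comes down on the block and holds it, and move clear. Only push the block, never pinch or lift it, and leave the other things on the bench alone.

Things in the scene. Friction and masses are not known exactly. Their poses are not given: they have to be found in the camera images.
- fixture: Feed fixture fixed to the bench; plywood base 220 x 90 x 6 mm, origin at the centre of its underside (bench, z = 0). A channel runs along its +x axis (push direction, roughly away from the robot) on y = 0: floor 6 mm above the bench, two wooden rails 8 mm thick, inner faces at y = +-25.5 mm, tops 22 mm above the bench, x = -110 to +90 mm. Open at the -x end, end stop at the +x end.
- stop_face (a point): Foot of the end stop's face, on the channel floor: fixture x = +90 mm, y = 0, 6 mm above the bench. The stop is a wooden bar across the channel, 30 mm high above the bench.
- hinge (a point): Middle of the flap's hinge pin, parallel to the channel: fixture x = 66.5 mm, y = -36 mm, 36 mm above the bench; cheeks at x = 42 to 89 mm, up to 43 mm high. The steel flap lies across the channel from x = 50 to 83 mm. Closed, its wooden pad (y = +2 to +28 mm) reaches down to 27 mm above the bench, 9 mm below the block's top, and bars its way. Highest part: 49 mm closed, 80 mm open.
- flap (a joint): Angle of the flap, rad: 0 closed on an empty channel, grows as it opens, 0.5 is its stop. A spring closes it. It clears the block above about 0.25; resting on the block it reads about 0.23; 0.35 to 0.45 is comfortable.
- bar_top (a point): Crown of the press bar, on the flap: wooden bar, 14 mm thick, right of the channel and parallel to it, from fixture x = -108 to +66 mm, 40 mm outside the hinge pin (y = -76 mm closed, -70 pressed). Site at fixture x = 0; 37 mm above the bench closed, 21 mm at 0.42 rad. Pressing the bar down (3 to 7 N) opens the flap; a fingertip can slide along it while the other, as low, is behind the block.
- block: Hardwood block 46 x 82 x 30 mm lying flat in the channel in front of the flap, about 60 g; origin at the centre of its underside. Its 82 mm length (own y axis) lies along the channel: ends 41 mm from the origin along fixture x; top 36 mm above the bench. Push its end nearer the robot. Home: origin at fixture x = +49 mm, 42 mm of it standing out from under the flap.
- spare_block: A second hardwood block of the same size (46 x 82 x 30 mm) on the bench beside the fixture, on the side away from the press bar; to be left alone. Origin at the centre of its underside.
- cork_block: Cork sanding block 65 x 110 x 29 mm on the bench, to be left alone. Origin at the centre of its underside.
- tape_measure: Tape measure 64 x 103 x 36 mm on the bench, to be left alone. Origin at the centre of its underside.
Mind the look-alikes: they are no part of the job. What is shaped like the block but yellow is not meant.

How it is judged:
By the outcome, as a careful person would: the job done as asked, in the order asked, and still so for the second after the job is handed in, with the robot touching nothing.
It also fails if it takes over 40 s, if anything falls off the work surface, if the arm or the gripper's body presses on something with over 40 N, if the wrist force passes 120 N, or if a joint passes its speed limit or range.

## Working session

There is one attempt and no reset: what is moved stays moved. The work goes in short steps, Python scripts to look and compute and a tool call to move; the robot and the scene stay as the last step left them, time stands still between calls to the robot, and variables do not carry over. Pictures are saved under pics/ and viewed, and the job is handed in when it is done.

Besides the shell and the picture viewer there is one more tool, called after "Call:" in YAML: its name, and indented under it one key for each argument. play_rows: Moves the arm, as the interface text tells. Its arguments: {"type":"object","properties":{"motion":{"type":"array"},"hand":{"type":"number"},"grip_force":{"type":"number"}},"required":["motion"]}

```bash
ls; mkdir -p pics; python3 - <<'E'
from station import r
import cv2,numpy as np,pickle
print(r.state(), r.tcp_to_tips)
for n in("top","side"):
    c=r.capture(n); pickle.dump(c,open(f"pics/{n}0.pkl","wb"))
    cv2.imwrite(f"pics/{n}0.png",c["frame"][:,:,::-1]); print(n,c["K"],c["dist_coeffs"],c["xyz"],c["orientation"])
E
```

```text
pics
{'time_s': 0.0, 'joint_positions': array([ 1.18650119e+00,  3.07566557e-01,  1.50765940e+00,  2.07937731e-05,
        1.32836913e+00, -7.35247375e-02]), 'joint_velocities': array([-1.41795774e-04, -1.39700962e-03, -1.27864419e-04, -3.29065498e-04,
        8.57104955e-05, -6.35101094e-04]), 'effort': array([-4.76939786e-04, -4.57550740e+01, -2.51916361e+01, -3.65945789e-04,
        1.30793767e-02, -4.30967731e-06]), 'tool_pos': array([0.17561978, 0.54685126, 0.24938994]), 'ee_rot': array([ 1.54763068e-01,  9.87951107e-01, -9.72810561e-04, -2.37019483e-04]), 'force': array([-1.00489474,  0.27965965,  0.78973646]), 'torque': array([-0.00454935, -0.0389039 ,  0.0095424 ]), 'gripper_width': 0.08557591549871212} 0.019
top [[487.9290902    0.         309.85918247]
 [  0.         487.9290902  198.0583389 ]
 [  0.           0.           1.        ]] [-0.04900549  0.          0.          0.          0.        ] [ 0.31333254 -0.06486102  1.33370605] [ 0.70723606 -0.70212676  0.0590336  -0.05788093]
side [[512.62535922   0.         312.04720898]
 [  0.         512.62535922 201.97193285]
 [  0.           0.           1.        ]] [-0.14786765  0.          0.          0.          0.        ] [0.53867716 0.83120214 0.65906862] [-0.01322893  0.8814855  -0.47200414 -0.00451687]
```

View pics/top0.png

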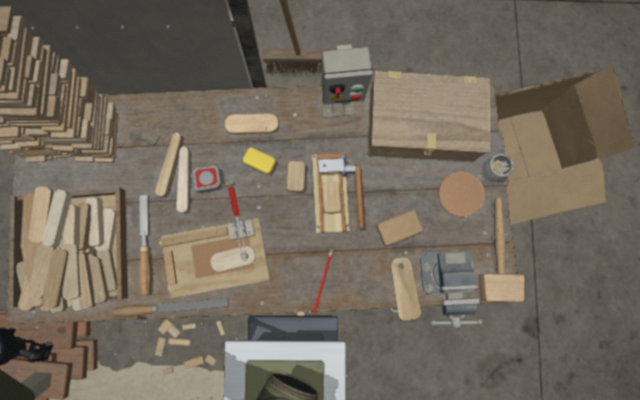

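View pics/side0.png

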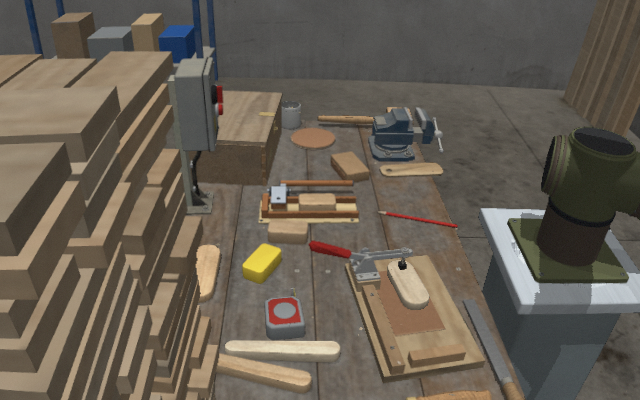

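```bash
cat > h.py <<'E'
import cv2,numpy as np,pickle
from scipy.spatial.transform import Rotation as R
def ray(c,uv):
    p=cv2.undistortPoints(np.array(uv,float).reshape(-1,1,2),c["K"],np.array(c["dist_coeffs"])).reshape(-1,2)
    d=np.c_[p,np.ones(len(p))]
    return np.array(c["xyz"]),R.from_quat(c["orientation"]).apply(d)
def onz(c,uv,z):
    o,d=ray(c,uv); return o+d*((z-o[2])/d[:,2])[:,None]
def proj(c,P):
    q=R.from_quat(c["orientation"]).inv().apply(np.atleast_2d(P)-c["xyz"])
    return cv2.projectPoints(q,np.zeros(3),np.zeros(3),c["K"],np.array(c["dist_coeffs"]))[0].reshape(-1,2)
def load(n): return pickle.load(open(f"pics/{n}.pkl","rb"))
def crop(c,name,x0,x1,y0,y1,s):
    cv2.imwrite(f"pics/{name}.png",cv2.resize(c["frame"][y0:y1,x0:x1,::-1],None,fx=s,fy=s,interpolation=cv2.INTER_CUBIC))
def snap(n,name):
    from station import r
    c=r.capture(n); pickle.dump(c,open(f"pics/{name}.pkl","wb")); return c
E
python3 - <<'E'
from h import *
t=load("top0");s=load("side0")
print(proj(t,[[0,0,0],[.176,.547,.25]]),proj(s,[[0,0,0],[.176,.547,.25]]))
crop(t,"tc",280,380,145,245,6);crop(s,"sc",250,370,165,245,6)
E
```

```text
[[283.05451926 400.25852254]
 [ 28.87791857 339.42284619]] [[564.32119604 249.86044215]
 [665.2006082  391.40656368]]
```

View pics/tc.png

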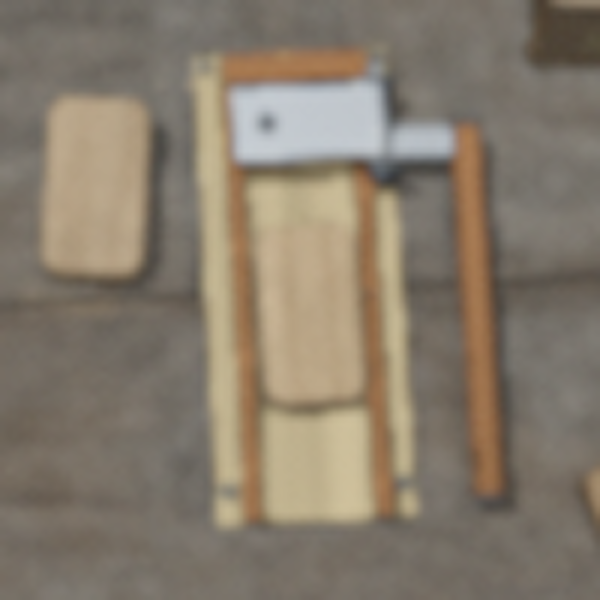

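View pics/sc.png

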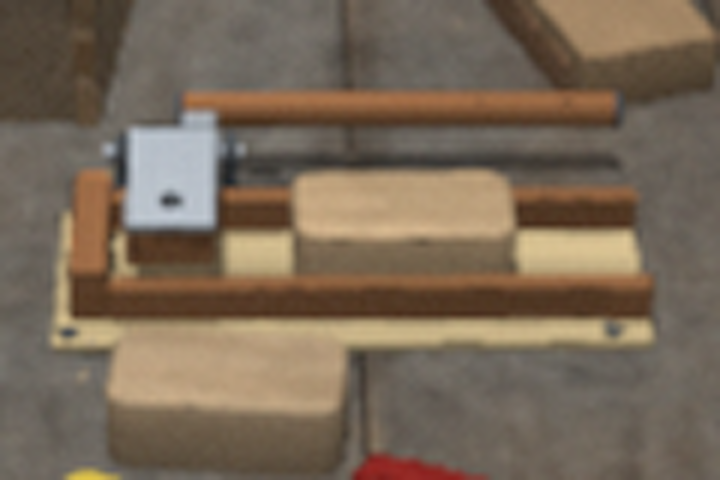

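```bash
python3 - <<'E'
from h import *
t=load("top0");s=load("side0")
T=lambda u,v:[280+u/6-.4,145+v/6-.4]; S=lambda u,v:[250+u/6-.4,165+v/6-.4]
def fit(F,W,n):
    F=np.array(F);W=np.array(W)[:,:2]; fc=F-F.mean(0);wc=W-W.mean(0)
    th=np.arctan2((fc[:,0]*wc[:,1]-fc[:,1]*wc[:,0]).sum(),(fc*wc).sum())
    Rm=np.array([[np.cos(th),-np.sin(th)],[np.sin(th),np.cos(th)]])
    o=W.mean(0)-Rm@F.mean(0); print(n,"th",np.round(th,4),"o",np.round(o*1e3,1),"res",np.round((W-(F@Rm.T+o))*1e3,1).tolist()); return th,o
Wt=np.vstack([onz(t,[T(216,527),T(420,517),T(193,60)],.006),onz(t,[T(469,125),T(491,496)],.037),onz(t,[T(262,518),T(376,516)],.006)])
F=[[-.11,.045],[-.11,-.045],[.11,.045],[.066,-.076],[-.108,-.076],[-.11,.0255],[-.11,-.0255]]
fit(F,Wt,"top")
Ws=np.vstack([onz(s,[S(652,347),S(52,347)],.006),onz(s,[S(183,97),S(618,97)],.037),onz(s,[S(652,279)],.022)])
fit([[-.11,.045],[.11,.045],[.066,-.076],[-.108,-.076],[-.11,.0335]],Ws,"side")
# block top corners z=.036
print("blk top near end/far",onz(t,[T(315,401),T(306,222)],.036))
print("blk side near L,far L",onz(s,[S(517,240),S(293,240)],.036))
# depth check
for p in [T(310,300),T(480,300),T(300,470)]:
    o,d=ray(t,[p]); u,v=np.round(p).astype(int); print((o+d*t["depth"][v,u]).round(4))
print("bar tri")
for a,b in ((T(469,125),S(183,97)),(T(491,496),S(618,97))):
    o1,d1=ray(t,[a]);o2,d2=ray(s,[b]);k=np.linalg.lstsq(np.c_[d1[0],-d2[0]],o2-o1,rcond=None)[0]
    print((o1+k[0]*d1[0]).round(4),(o2+k[1]*d2[0]).round(4))
E
```

```text
top th 0.0579 o [ 553.2 -122.8] res [[-0.6, 1.7], [-0.6, -1.3], [-1.8, 0.8], [-2.4, -1.3], [2.1, 0.5], [2.5, 0.3], [0.8, -0.7]]
side th 0.0587 o [ 552.6 -115.8] res [[1.7, 3.5], [-1.0, 0.9], [-3.1, -0.2], [1.2, 1.0], [1.1, -5.3]]
blk top near end/far [[ 0.49417116 -0.12618117  0.036     ]
 [ 0.5758112  -0.122149    0.036     ]]
blk side near L,far L [[ 0.49188456 -0.09640081  0.036     ]
 [ 0.57314398 -0.0923848   0.036     ]]
[[ 0.5392 -0.1237  0.0407]]
[[ 0.5396 -0.1999  0.0419]]
[[ 0.4665 -0.1207  0.006 ]]
bar tri
[ 0.6223 -0.1967  0.0322] [ 0.6205 -0.1966  0.0318]
[ 0.4524 -0.2049  0.0328] [ 0.4498 -0.2045  0.0325]
```

Call:
play_rows:
  motion:
    - [31,-25,0,0,0,0.06]
    - [31,-25,0,0,0,0.06]
    - [31,-25,0,0,0,0.06]
    - [31,-25,0,0,0,0.06]
    - [31,-25,0,0,0,0.06]
    - [31,-25,0,0,0,0.06]
    - [8,-40,0,0,0,0]
    - [8,-40,0,0,0,0]
    - [8,-40,0,0,0,0]
    - [8,-40,0,0,0,0]
    - [8,-40,0,0,0,0]
    - [8,-40,0,0,0,0]
  hand: 75
  grip_force: 60

```text
time_s: 1.3
tool_pos: [0.4138, 0.1458, 0.2441]
ee_rot: [-0.038, 0.999, -0.003, -0.002]
force: [1.4, 0.5, -0.9]
gripper_width: 0.0604
```

```bash
cat > st.py <<'E'
from h import *
from station import r
s=r.state(); M=R.from_quat(s["ee_rot"]).as_matrix()
th=.058;o=np.array([.553,-.1225]);c,sn=np.cos(th),np.sin(th)
f=np.array([[c,sn],[-sn,c]])@(s["tool_pos"][:2]-o)
print("t",s["time_s"],"pos",s["tool_pos"].round(4),"fix",(f*1e3).round(1),"w",s["gripper_width"],"F",s["force"].round(1),"tips",r.tcp_to_tips)
print("tooly ang err",np.degrees(np.arctan2(M[1,1],M[0,1])-np.pi/2-th),"z",M[:,2].round(4))
E
python3 st.py
```

```text
t 1.3 pos [0.4138 0.1458 0.2441] fix [-123.4  275.9] w 0.060357129303334596 F [ 1.4  0.5 -0.9] tips 0.019
tooly ang err 1.01827734288075 z [-0.0046 -0.0057 -1.    ]
```

Call:
play_rows:
  motion:
    - [7,-34,-10,0,0,-0.006]
    - [7,-34,-10,0,0,-0.006]
    - [7,-34,-10,0,0,-0.006]
    - [7,-34,-10,0,0,0]
    - [7,-34,-10,0,0,0]
    - [7,-34,-10,0,0,0]
    - [7,-34,-10,0,0,0]
    - [6,-34,-10,0,0,0]
    - [6,-34,-10,0,0,0]
    - [0,0,0,0,0,0]
  hand: 84

```text
time_s: 2.3
tool_pos: [0.4748, -0.1778, 0.1492]
ee_rot: [-0.026, 1.0, -0.003, -0.002]
force: [-0.0, 1.0, 0.5]
gripper_width: 0.0573
```

```bash
python3 st.py; python3 - <<'E'
from h import *
t=snap("top","t1");s=snap("side","s1")
crop(t,"t1",260,390,145,245,6);crop(s,"s1",220,400,90,250,4)
E
```

```text
t 2.3 pos [ 0.4748 -0.1778  0.1492] fix [-81.2 -50.6] w 0.05725758276312617 F [-0.   1.   0.5] tips 0.019
tooly ang err -0.3835527712726769 z [-0.0041 -0.0053 -1.    ]
```

View pics/t1.png

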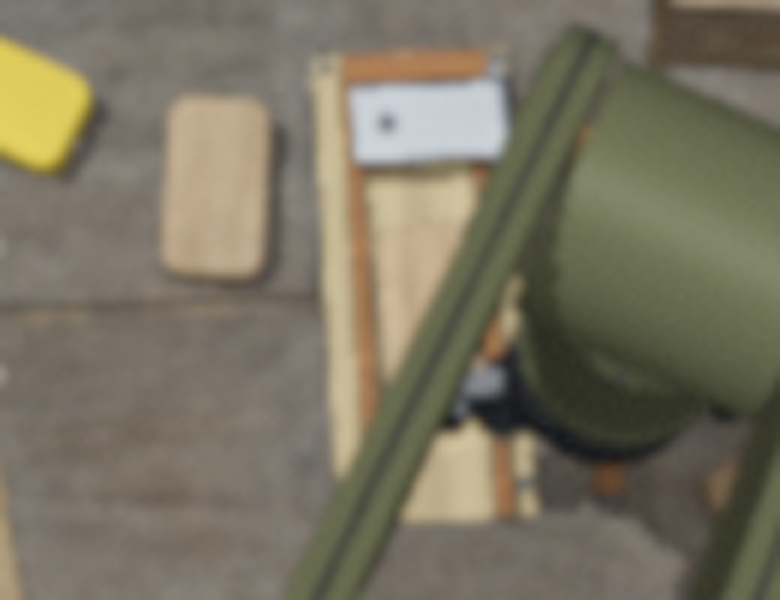

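View pics/s1.png

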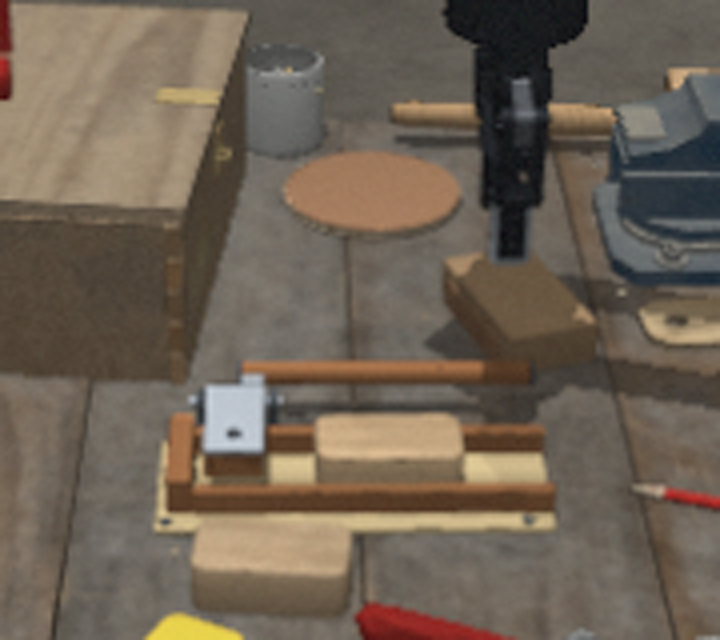

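```bash
python3 - <<'E'
from h import *
s=load("s1")
o,d=ray(s,[[220+511/4-.4,90+262/4-.4]])
for y in(-.138,-.142,-.1345): print((o+d[0]*((y-o[1])/d[0][1])).round(4))
E
```

```text
[ 0.4708 -0.138   0.1366]
[ 0.4705 -0.142   0.1344]
[ 0.4711 -0.1345  0.1384]
```

Call:
play_rows:
  motion:
    - [0,7,-20,0,0,0.003]
    - [0,7,-20,0,0,0.003]
    - [0,0,-20,0,0,0]
    - [0,0,-10,0,0,0]
    - [0,0,0,0,0,0]

```text
time_s: 2.9
tool_pos: [0.4726, -0.1544, 0.08]
ee_rot: [-0.031, 1.0, -0.001, -0.002]
force: [-0.0, 0.1, 0.2]
gripper_width: 0.0573
```

```bash
python3 st.py; python3 - <<'E'
from h import *
t=snap("top","t2");s=snap("side","s2")
crop(t,"t2",280,380,165,245,7);crop(s,"s2",250,370,145,245,6)
E
```

```text
t 2.9 pos [ 0.4726 -0.1544  0.08  ] fix [-82.1 -27.2] w 0.057306694266276534 F [-0.   0.1  0.2] tips 0.019
tooly ang err 0.26591509689655635 z [-0.0038 -0.0016 -1.    ]
```

View pics/t2.png

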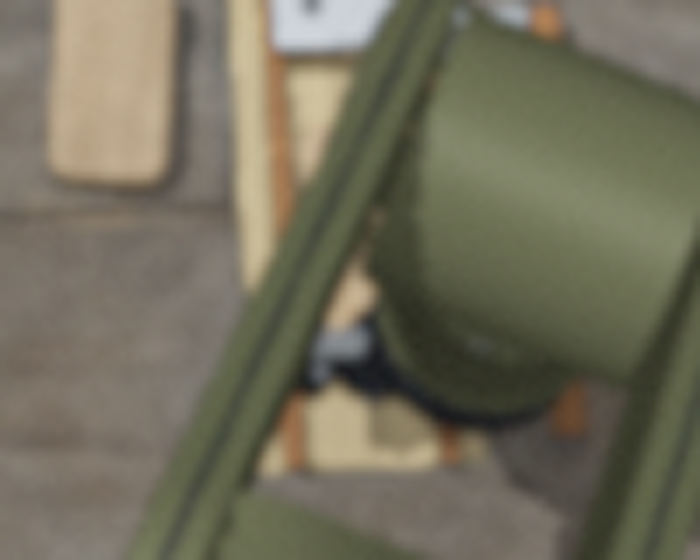

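View pics/s2.png

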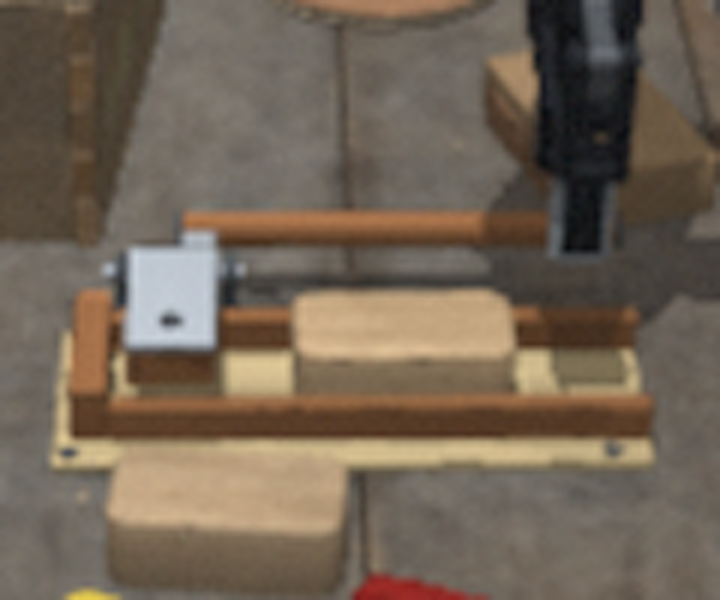

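Call:
play_rows:
  motion:
    - [0,-9,0,0,0,-0.004]
    - [0,0,-10,0,0,0]
    - [0,0,-12,0,0,0]
    - [0,0,0,0,0,0]
    - [0,0,0,0,0,0]

```text
time_s: 3.5
tool_pos: [0.4767, -0.1668, 0.0613]
ee_rot: [-0.029, 1.0, -0.003, 0.003]
force: [-0.5, 0.2, 0.5]
gripper_width: 0.0573
```

```bash
python3 st.py; python3 - <<'E'
from h import *
t=snap("top","t3");s=snap("side","s3")
crop(t,"t3",280,380,165,245,7);crop(s,"s3",250,370,145,245,6)
E
```

```text
t 3.5 pos [ 0.4767 -0.1668  0.0613] fix [-78.8 -39.8] w 0.057309825069895196 F [-0.5  0.2  0.5] tips 0.019
tooly ang err -0.05518612300206599 z [ 0.0062 -0.0061 -1.    ]
```

View pics/t3.png

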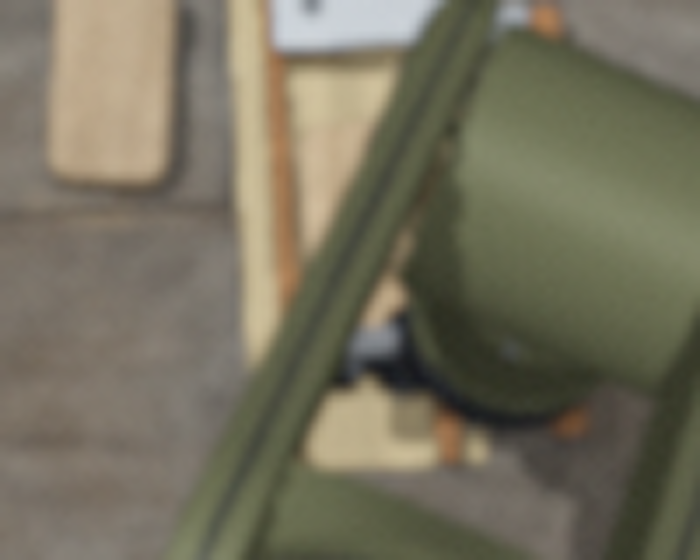

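View pics/s3.png

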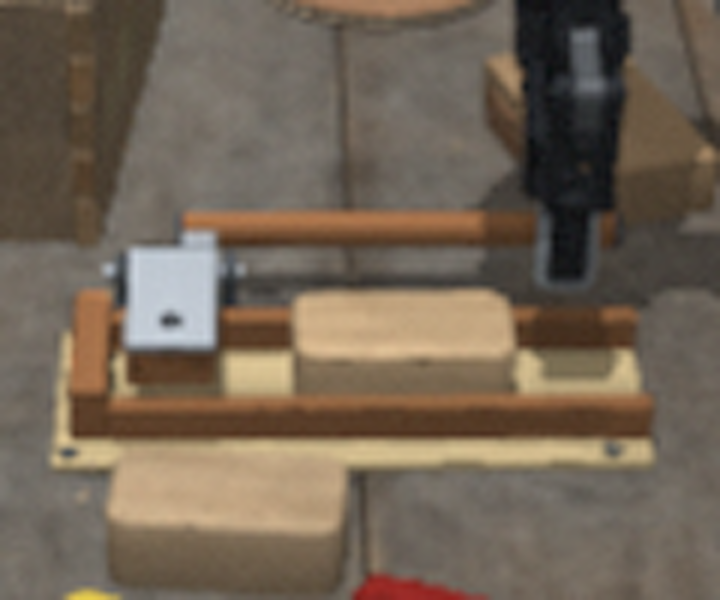

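Call:
play_rows:
  motion:
    - [-2,4,-6,-0.005,-0.005,0]
    - [0,0,-5,0,0,0]
    - [0,0,0,0,0,0]

```text
time_s: 3.9
tool_pos: [0.4751, -0.1627, 0.0505]
ee_rot: [-0.029, 1.0, -0.006, 0.007]
force: [-0.3, 0.4, 0.1]
gripper_width: 0.0572
```

```bash
python3 st.py
```

```text
t 3.9 pos [ 0.4751 -0.1627  0.0505] fix [-80.1 -35.6] w 0.057211987780802796 F [-0.3  0.4  0.1] tips 0.019
tooly ang err -0.05383654489627608 z [ 0.0137 -0.0125 -0.9998]
```

Call:
play_rows:
  motion:
    - [0,0,-3,0.012,0.013,0]
    - [0,0,-3,0,0,0]
    - [0,0,0,0,0,0]

```text
time_s: 4.2
tool_pos: [0.4749, -0.1621, 0.0448]
ee_rot: [-0.029, 1.0, 0.001, -0.0]
force: [-1.0, 0.9, 5.8]
gripper_width: 0.0573
```

```bash
python3 st.py
```

```text
t 4.2 pos [ 0.4749 -0.1621  0.0448] fix [-80.3 -35. ] w 0.05734662563067917 F [-1.   0.9  5.8] tips 0.019
tooly ang err -0.03367806800133716 z [-7.0e-04  1.1e-03 -1.0e+00]
```

Call:
play_rows:
  motion:
    - [0,0,-3,0,0,0]
    - [0,0,-3,0,0,0]
    - [0,0,-3,0,0,0]
    - [0,0,0,0,0,0]

```text
time_s: 4.6
tool_pos: [0.4749, -0.16, 0.0369]
ee_rot: [-0.028, 1.0, 0.003, -0.0]
force: [-2.1, -0.4, 7.0]
gripper_width: 0.0572
```

```bash
python3 st.py; python3 - <<'E'
from h import *
t=snap("top","t4");s=snap("side","s4")
crop(t,"t4",280,380,145,245,6);crop(s,"s4",250,370,145,245,6)
E
```

```text
t 4.6 pos [ 0.4749 -0.16    0.0369] fix [-80.1 -32.9] w 0.05720808738302549 F [-2.1 -0.4  7. ] tips 0.019
tooly ang err -0.15256214031648388 z [-0.0011  0.0051 -1.    ]
```

View pics/s4.png

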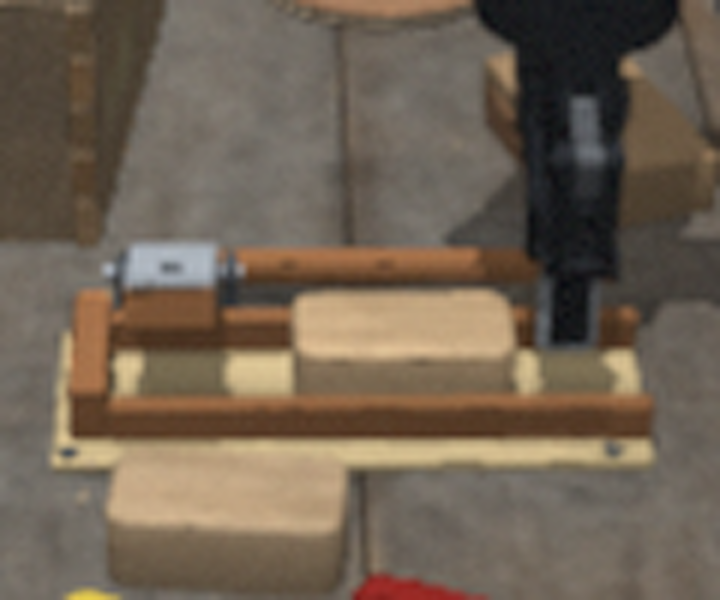

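View pics/t4.png

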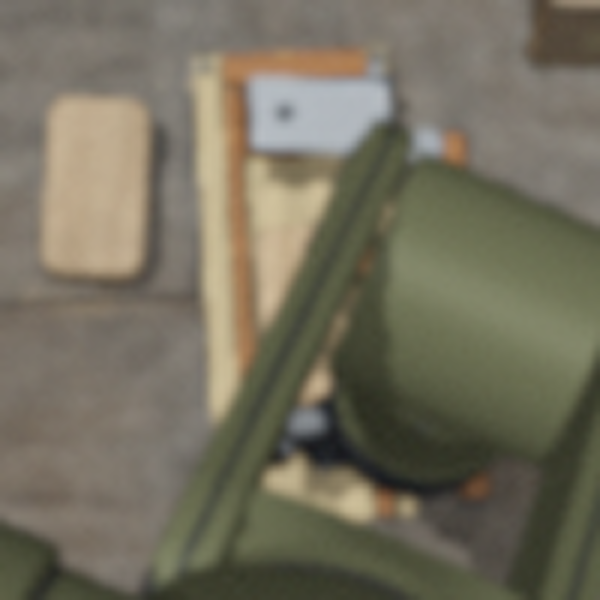

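Call:
play_rows:
  motion:
    - [0,-1,-2,-0.004,0,0]
    - [5,0.3,-0.3,0,0,0]
    - [5,0.3,-0.3,0,0,0]
    - [5,0.3,-0.3,0,0,0]

```text
time_s: 5.1
tool_pos: [0.4841, -0.1574, 0.0351]
ee_rot: [-0.027, 1.0, 0.003, -0.006]
force: [-6.1, 1.0, 8.2]
gripper_width: 0.0575
```

```bash
python3 st.py
```

```text
t 5.1 pos [ 0.4841 -0.1574  0.0351] fix [-70.8 -30.9] w 0.05752373673524095 F [-6.1  1.   8.2] tips 0.019
tooly ang err -0.22425777287740534 z [-0.0122  0.0061 -0.9999]
```

Call:
play_rows:
  motion:
    - [5,-1.2,0,-0.006,-0.012,0.004]
    - [5,-0.7,0,0,0,0]
    - [5,-0.7,0,0,0,0]
    - [5,-0.2,0,0,0,0]

```text
time_s: 5.5
tool_pos: [0.4921, -0.1556, 0.0349]
ee_rot: [-0.029, 1.0, 0.005, -0.012]
force: [-3.7, 2.0, 8.0]
gripper_width: 0.0573
```

```bash
python3 st.py; python3 - <<'E'
from h import *
s=snap("side","s5")
crop(s,"s5",250,370,145,245,6)
E
```

```text
t 5.5 pos [ 0.4921 -0.1556  0.0349] fix [-62.7 -29.5] w 0.05733650148966334 F [-3.7  2.   8. ] tips 0.019
tooly ang err -0.03421599481094981 z [-0.0238  0.009  -0.9997]
```

View pics/s5.png

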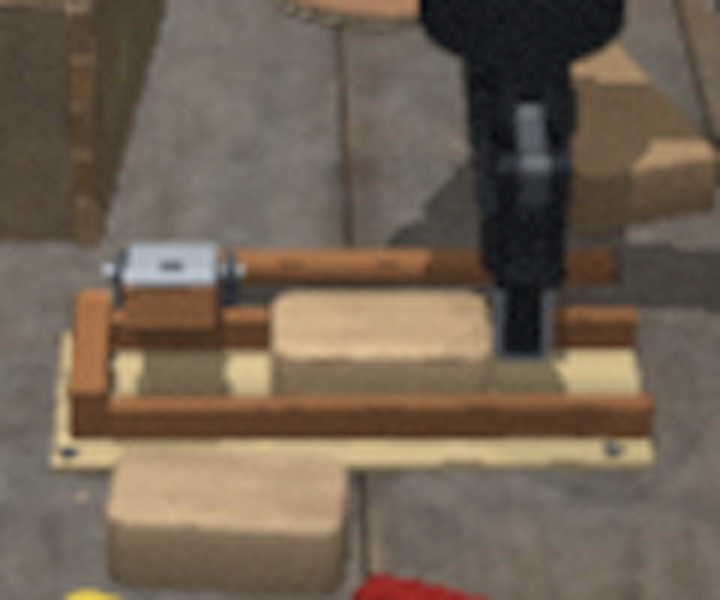

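Call:
play_rows:
  motion:
    - [6,-2,0,-0.005,-0.02,0]
    - [6,-1.5,0,-0.003,-0.01,0]
    - [6,-1,0,-0.003,-0.01,0]
    - [6,-1,0,-0.003,-0.01,0]

```text
time_s: 5.95
tool_pos: [0.504, -0.1543, 0.0343]
ee_rot: [-0.028, 1.0, 0.004, 0.001]
force: [-5.4, 0.7, 8.2]
gripper_width: 0.0573
```

```bash
python3 st.py
```

```text
t 5.95 pos [ 0.504  -0.1543  0.0343] fix [-50.8 -28.9] w 0.057342865447043145 F [-5.4  0.7  8.2] tips 0.019
tooly ang err -0.1529324097688781 z [ 0.0026  0.0077 -1.    ]
```

Call:
play_rows:
  motion:
    - [6,-3,0,-0.006,-0.004,0]
    - [6,-3,0,-0.006,-0.006,0]
    - [6,-2,0,-0.004,-0.006,0]
    - [6,-2,0,-0.004,-0.006,0]

```text
time_s: 6.35
tool_pos: [0.5069, -0.1533, 0.0319]
ee_rot: [-0.026, 1.0, 0.004, -0.008]
force: [-6.9, 4.3, 9.2]
gripper_width: 0.0572
```

```bash
python3 st.py
```

```text
t 6.35 pos [ 0.5069 -0.1533  0.0319] fix [-47.8 -28.1] w 0.057193066684099896 F [-6.9  4.3  9.2] tips 0.019
tooly ang err -0.38377441627236897 z [-0.016   0.008  -0.9998]
```

```bash
python3 - <<'E'
from h import *
s=snap("side","s6");t=snap("top","t6")
crop(s,"s6",250,370,145,245,6);crop(t,"t6",280,380,145,245,6)
E
```

```text
(no output)
```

View pics/s6.png

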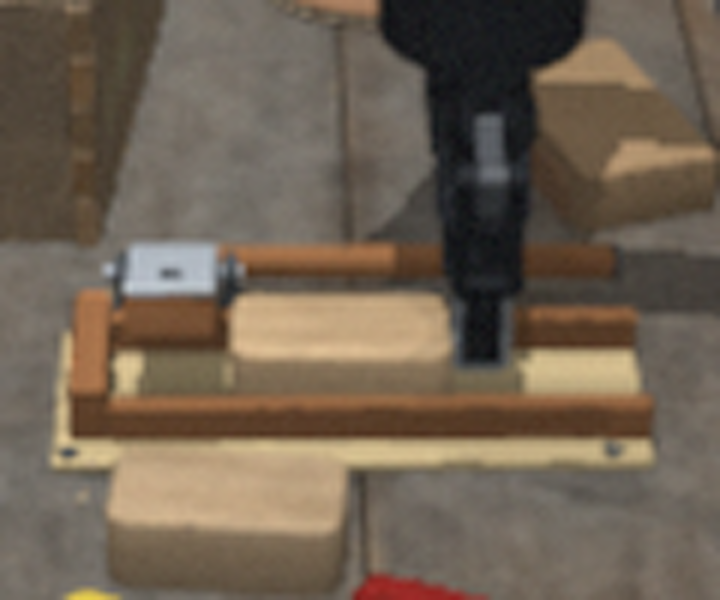

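View pics/t6.png

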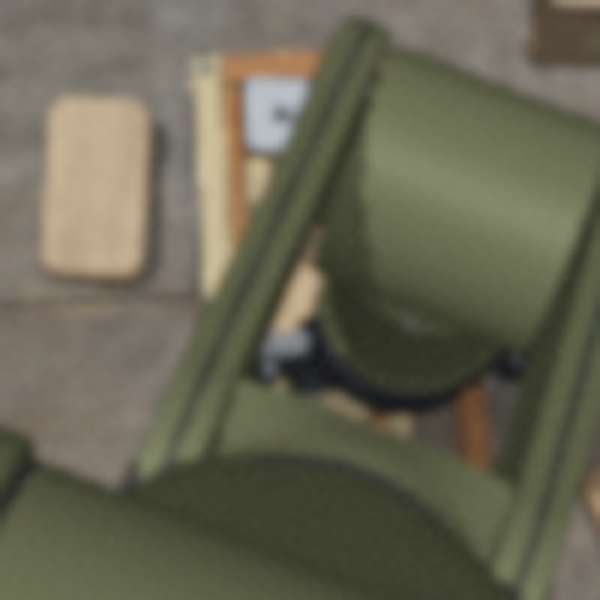

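Call:
play_rows:
  motion:
    - [9,-1,1,-0.004,-0.012,0.004]
    - [9,-1,1,0,-0.008,0]
    - [9,-1,0.5,0,-0.008,0]

```text
time_s: 6.75
tool_pos: [0.5232, -0.1516, 0.0331]
ee_rot: [-0.027, 1.0, 0.007, -0.004]
force: [-6.2, 2.4, 7.5]
gripper_width: 0.0574
```

```bash
python3 st.py
```

```text
t 6.75 pos [ 0.5232 -0.1516  0.0331] fix [-31.4 -27.3] w 0.05744714766779658 F [-6.2  2.4  7.5] tips 0.019
tooly ang err -0.22042012966684096 z [-0.0085  0.0129 -0.9999]
```

Call:
play_rows:
  motion:
    - [-2,-4,0,-0.006,-0.004,0]
    - [0,-4,0.5,-0.006,-0.002,0]
    - [0,-4,0.5,-0.004,0,0]

```text
time_s: 7.05
tool_pos: [0.5237, -0.1537, 0.0356]
ee_rot: [-0.024, 1.0, 0.007, 0.001]
force: [-1.1, 10.3, 5.7]
gripper_width: 0.0573
```

```bash
python3 st.py;  python3 - <<'E'
from h import *
s=snap("side","s7")
crop(s,"s7",250,370,145,245,6)
E
```

```text
t 7.05 pos [ 0.5237 -0.1537  0.0356] fix [-31.1 -29.4] w 0.057333307994361926 F [-1.1 10.3  5.7] tips 0.019
tooly ang err -0.589708912888417 z [ 0.0016  0.013  -0.9999]
```

View pics/s7.png

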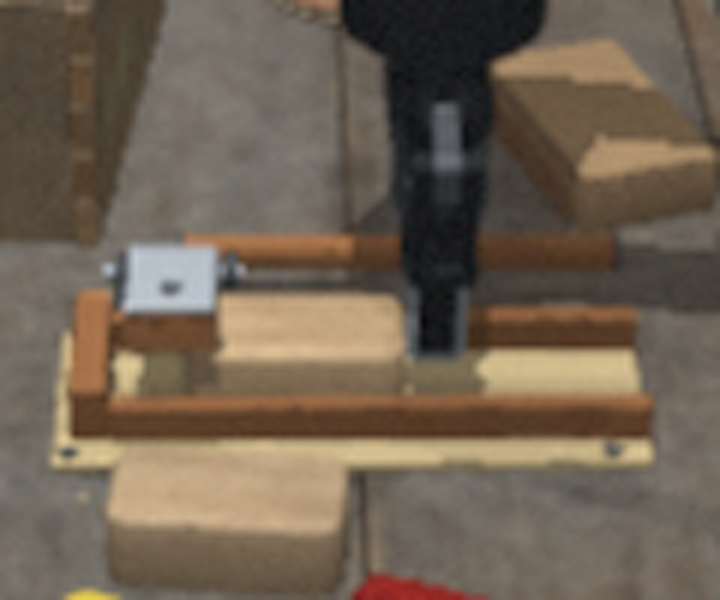

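Call:
play_rows:
  motion:
    - [-0.5,-7,0,-0.008,0,0.004]
    - [-0.5,-7,0,-0.004,0,0.004]

```text
time_s: 7.3
tool_pos: [0.5236, -0.1553, 0.0362]
ee_rot: [-0.024, 1.0, 0.011, 0.002]
force: [6.3, 29.2, 7.5]
gripper_width: 0.0572
```

```bash
python3 st.py
```

```text
t 7.3 pos [ 0.5236 -0.1553  0.0362] fix [-31.3 -31. ] w 0.057174577539621525 F [ 6.3 29.2  7.5] tips 0.019
tooly ang err -0.5481429001541311 z [ 0.0025  0.0216 -0.9998]
```

Call:
play_rows:
  motion:
    - [0,-2,3,-0.004,0,0.004]
    - [0,-2,3,-0.004,0,0]

```text
time_s: 7.5
tool_pos: [0.5233, -0.1554, 0.0416]
ee_rot: [-0.027, 1.0, 0.009, 0.001]
force: [-0.3, 0.5, -0.6]
gripper_width: 0.0572
```

```bash
python3 st.py;  python3 - <<'E'
from h import *
s=snap("side","s8")
crop(s,"s8",250,370,145,245,6)
E
```

```text
t 7.5 pos [ 0.5233 -0.1554  0.0416] fix [-31.6 -31.1] w 0.05718926127388966 F [-0.3  0.5 -0.6] tips 0.019
tooly ang err -0.2665733403961342 z [ 5.000e-04  1.840e-02 -9.998e-01]
```

View pics/s8.png

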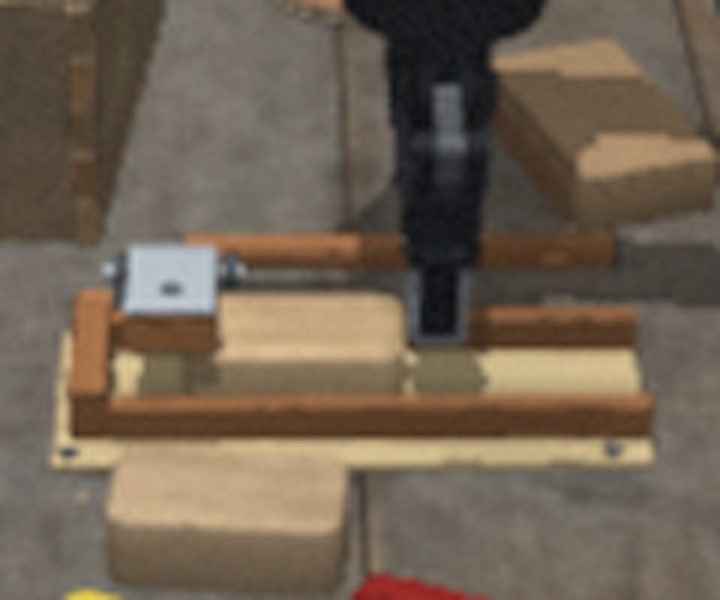

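Call:
play_rows:
  motion:
    - [-4,0,3,-0.01,0,0.004]
    - [0,-3,3,-0.008,0,0]
    - [0,-4,1,0,0,0]
    - [0,0,0,0,0,0]
    - [0,0,0,0,0,0]

```text
time_s: 8.05
tool_pos: [0.5193, -0.1662, 0.0496]
ee_rot: [-0.028, 1.0, -0.002, 0.001]
force: [-0.5, 0.7, 0.0]
gripper_width: 0.0573
```

```bash
python3 st.py
```

```text
t 8.05 pos [ 0.5193 -0.1662  0.0496] fix [-36.1 -41.6] w 0.05726574012520371 F [-0.5  0.7  0. ] tips 0.019
tooly ang err -0.11756239912986131 z [ 0.0018 -0.0042 -1.    ]
```

Call:
play_rows:
  motion:
    - [0,3,-3,0,0,0]
    - [0,0,-3,0,0,0]
    - [0,0,-3,0,0,0]
    - [0,-0.5,-3,-0.002,0,0]
    - [0,-0.5,-3,-0.002,0,0]
    - [0,0,0,0,0,0]

```text
time_s: 8.65
tool_pos: [0.5196, -0.1611, 0.0351]
ee_rot: [-0.027, 1.0, -0.002, 0.001]
force: [-2.4, -1.9, 5.4]
gripper_width: 0.057
```

```bash
python3 st.py
```

```text
t 8.65 pos [ 0.5196 -0.1611  0.0351] fix [-35.5 -36.6] w 0.05701554049303676 F [-2.4 -1.9  5.4] tips 0.019
tooly ang err -0.24003374155758142 z [ 0.0028 -0.0041 -1.    ]
```

```bash
python3 - <<'E'
from h import *
s=snap("side","s9")
crop(s,"s9",250,370,145,245,6)
E
```

```text
(no output)
```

View pics/s9.png

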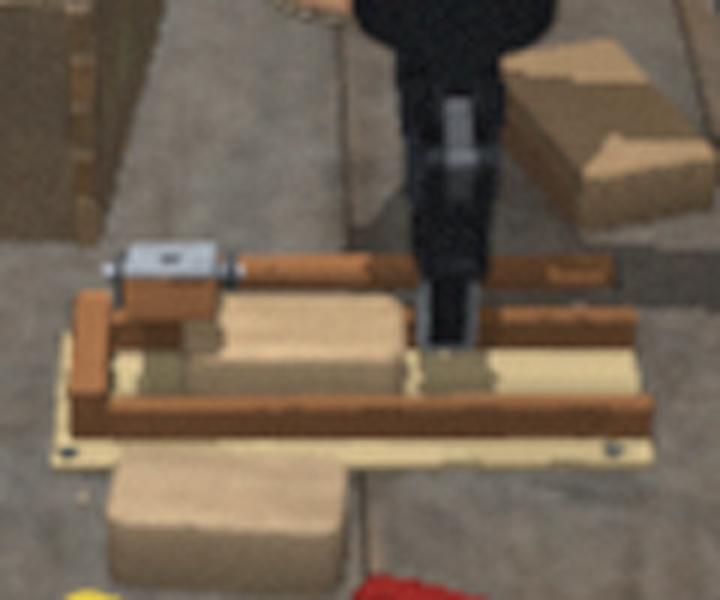

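Call:
play_rows:
  motion:
    - [6,-0.5,0,0,-0.004,0.002]
    - [8,-0.5,0,0,-0.008,0.002]

```text
time_s: 8.9
tool_pos: [0.5288, -0.1611, 0.0351]
ee_rot: [-0.03, 1.0, -0.002, 0.003]
force: [-6.1, -0.9, 7.4]
gripper_width: 0.0573
```

```bash
python3 st.py
```

```text
t 8.9 pos [ 0.5288 -0.1611  0.0351] fix [-26.4 -37.2] w 0.0572748403923457 F [-6.1 -0.9  7.4] tips 0.019
tooly ang err 0.0653605795258888 z [ 0.0059 -0.0029 -1.    ]
```

Flap is wide open again, block end already beneath it. Keep pushing.

Call:
play_rows:
  motion:
    - [8,0,0,0,-0.003,0]
    - [8,0,0,0,-0.005,0]

```text
time_s: 9.1
tool_pos: [0.5394, -0.1602, 0.0348]
ee_rot: [-0.03, 1.0, -0.001, 0.002]
force: [-5.7, -0.8, 8.7]
gripper_width: 0.0572
```

```bash
python3 st.py
```

```text
t 9.1 pos [ 0.5394 -0.1602  0.0348] fix [-15.8 -36.8] w 0.057191624468244884 F [-5.7 -0.8  8.7] tips 0.019
tooly ang err 0.12222647324094538 z [ 0.0033 -0.0013 -1.    ]
```

Call:
play_rows:
  motion:
    - [8,0,0,0,-0.005,0]
    - [7,0,0,0,-0.005,0]

```text
time_s: 9.3
tool_pos: [0.5491, -0.1593, 0.0345]
ee_rot: [-0.031, 1.0, 0.0, 0.001]
force: [-6.7, -0.7, 8.5]
gripper_width: 0.057
```

```bash
python3 st.py
```

```text
t 9.3 pos [ 0.5491 -0.1593  0.0345] fix [ -6.1 -36.6] w 0.057028440792378815 F [-6.7 -0.7  8.5] tips 0.019
tooly ang err 0.1829004666204323 z [ 2.6e-03  1.0e-04 -1.0e+00]
```

Call:
play_rows:
  motion:
    - [7,0,0,0,-0.005,0]
    - [7,0,0,0,-0.005,0]

```text
time_s: 9.5
tool_pos: [0.5526, -0.1585, 0.0338]
ee_rot: [-0.033, 0.999, 0.001, -0.004]
force: [-18.6, -4.9, 15.9]
gripper_width: 0.0574
```

```bash
python3 st.py;  python3 - <<'E'
from h import *
s=snap("side","s10")
crop(s,"s10",250,370,145,245,6)
E
```

```text
t 9.5 pos [ 0.5526 -0.1585  0.0338] fix [ -2.5 -35.9] w 0.057396343799625923 F [-18.6  -4.9  15.9] tips 0.019
tooly ang err 0.41206867842956413 z [-0.0083  0.0017 -1.    ]
```

View pics/s10.png

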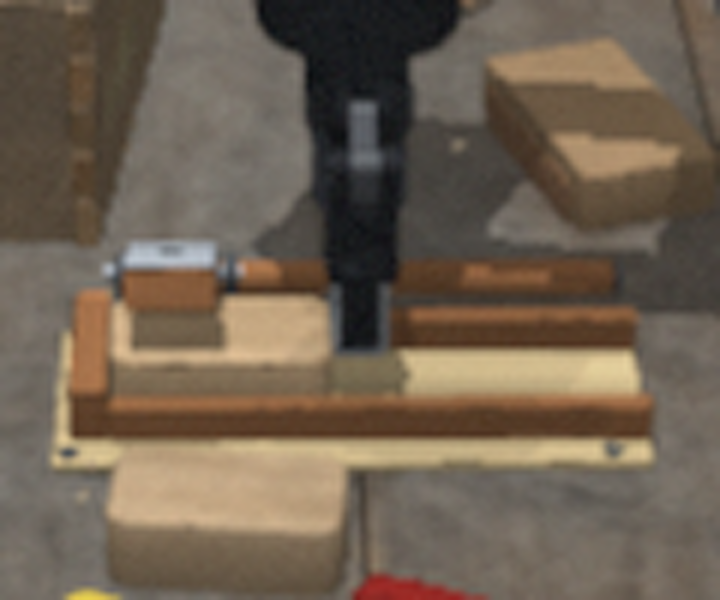

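Call:
play_rows:
  motion:
    - [4,0,0,0,-0.008,0]
    - [-4,0,0,0,0.004,0]
    - [-5,0,0,0,0,0]
    - [-4,0,2,0,0,0]

```text
time_s: 9.95
tool_pos: [0.5493, -0.1613, 0.0396]
ee_rot: [-0.034, 0.999, -0.003, 0.004]
force: [2.9, -0.8, 5.6]
gripper_width: 0.0572
```

```bash
python3 st.py;  python3 - <<'E'
from h import *
s=snap("side","s11")
crop(s,"s11",250,370,145,245,6)
E
```

```text
t 9.95 pos [ 0.5493 -0.1613  0.0396] fix [ -5.9 -38.5] w 0.05723522369526608 F [ 2.9 -0.8  5.6] tips 0.019
tooly ang err 0.5942673118913432 z [ 0.0086 -0.0049 -1.    ]
```

View pics/s11.png

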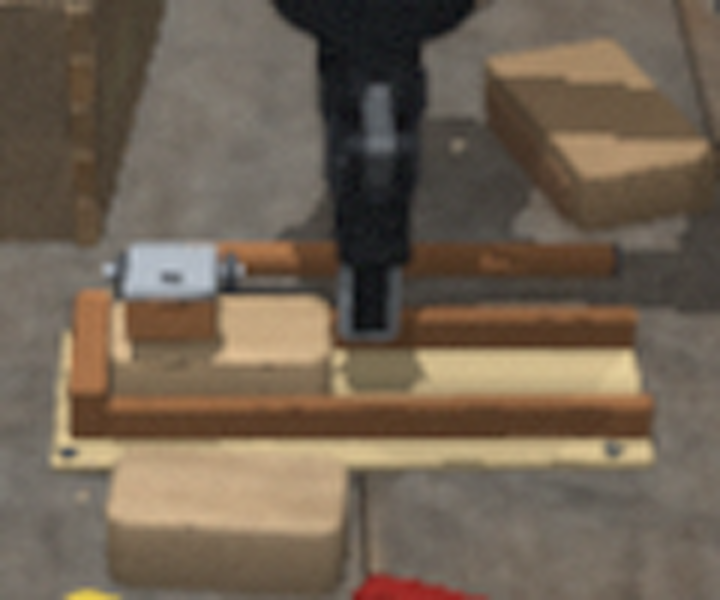

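Block stayed home, finger is clear of its end. Lift.

Call:
play_rows:
  motion:
    - [-1,0,3,0,0,0]
    - [0,0,4,0,0,0]
    - [0,0,8,0,0,0]
    - [0,0,15,0,0,0]
    - [0,0,25,0,0,0]
    - [-10,0,30,0,0,0]
    - [-20,0,30,0,0,0]
    - [-20,20,20,0,0,0]
    - [-20,40,10,0,0,0]
    - [0,45,0,0,0,0]
    - [0,45,0,0,0,0]
    - [0,45,0,0,0,0]

```text
time_s: 11.2
tool_pos: [0.4704, 0.0359, 0.1901]
ee_rot: [-0.029, 1.0, -0.001, 0.0]
force: [0.0, 0.0, 0.2]
gripper_width: 0.0571
```

Call:
play_rows:
  motion:
    - [0,45,0,0,0,0]
    - [0,40,0,0,0,0]
    - [0,20,0,0,0,0]
    - [0,0,0,0,0,0]
    - [0,0,0,0,0,0]

```text
time_s: 11.7
tool_pos: [0.4655, 0.1501, 0.1904]
ee_rot: [-0.033, 0.999, -0.001, -0.002]
force: [0.7, -0.1, 1.5]
gripper_width: 0.0572
```

```bash
python3 st.py;  python3 - <<'E'
from h import *
s=snap("side","s12");t=snap("top","t12")
crop(s,"s12",250,370,165,245,6);crop(t,"t12",280,380,145,245,6);cv2.imwrite("pics/t12f.png",t["frame"][:,:,::-1])
E
```

```text
t 11.7 pos [0.4655 0.1501 0.1904] fix [-71.6 277.2] w 0.05722568742235685 F [ 0.7 -0.1  1.5] tips 0.019
tooly ang err 0.43579747201587626 z [-0.0045 -0.0017 -1.    ]
```

View pics/s12.png

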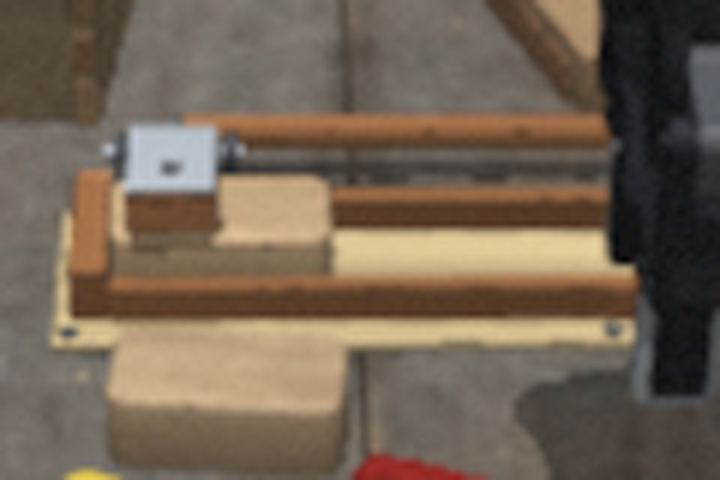

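View pics/t12.png

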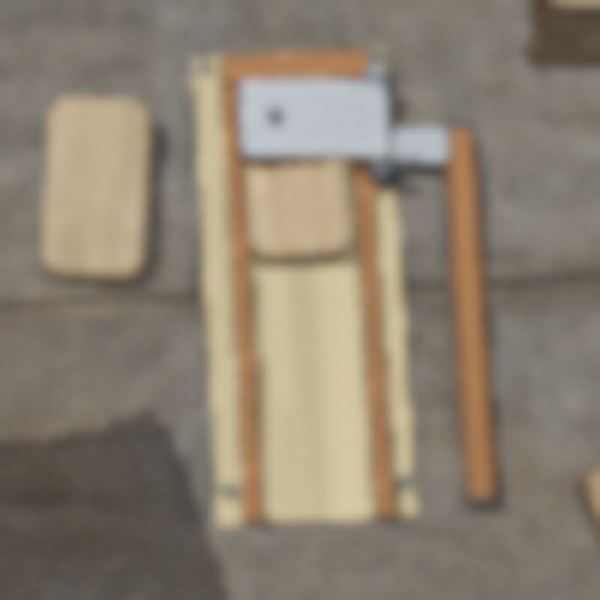

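View pics/t12f.png

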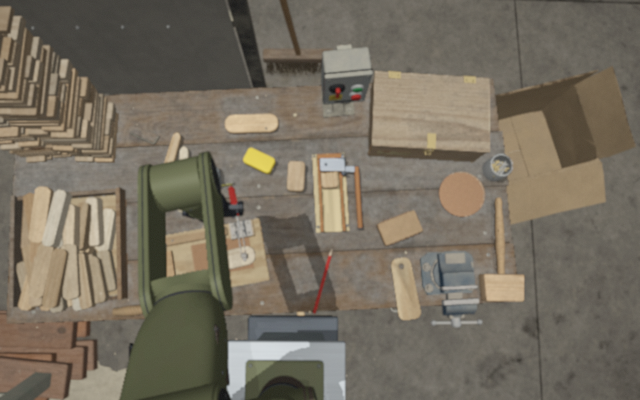

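```bash
python3 - <<'E'
from h import *
t=load("t12")
T=lambda u,v:[280+u/6-.4,145+v/6-.4]
c,s=np.cos(.058),np.sin(.058)
p=onz(t,[T(300,254)],.036)[0,:2]-[.553,-.1225]; print(c*p[0]+s*p[1],-s*p[0]+c*p[1])
from station import r
print(r.sign_off())
E
```

```text
0.00823034510767664 0.0025870503964551764
the job is handed in; nothing more can be done
None
```

The block is home against the end stop with the flap closed on it, but the bar slipped once partway through. I handed the job in at about 12 s of the 40 s allowed.

**The slip:** About halfway through the push, with the block's front end already some 12 mm under the flap, the bar fingertip drifted sideways off the bar. The flap came down on the block early. Trying to climb back onto the bar sideways put about 30 N on the wrist without working. I then lifted off, set the fingertip back on the bar, opened the flap wide again and pushed the rest of the way with it held open. The order was therefore interrupted once.

**At the stop:** The push force jumped to about 19 N with the block against the stop. I then backed the finger off the block while the bar was still down, lifted off the bar and moved clear.

**Last checks:**
- **Block position:** its near end measures at fixture x of about 8.2 mm, where home is 8 mm.
- **Flap:** the pictures show its pad resting on the block. I did not measure the flap angle.
- **Other things on the bench:** the spare block shows at the same place in the close-up, and the rest looks unchanged. The arm hides part of the bench, including the tape measure, so I could not check that.
- **Contact:** the gripper is well clear, with wrist force readings of about 1.7 N or less.

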